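# Tools back on their shadow boards

## Robot

A 6-joint arm with a two-finger parallel gripper is mounted at the origin on the work surface. World frame = base frame: x ahead of the robot, y to its left, z up, the work surface at z = 0. Lengths are in m, angles in rad, forces in N, time in s.
With the tool pointing down it reaches from about 0.425 to 0.95 m from the base axis. Payload 3.5 kg.
Tool frame: the origin (TCP) lies midway between the tips of the shut fingers; the grasp point (between the pads) lies 19 mm behind it; x points along the fingers, y is the direction in which the jaws open and shut, and the axes are right-handed (so a half turn about x gives the same grasp; the last joint's range is limited). The gripper opens to 85 mm and grips with 20 to 120 N. Pads are 22 mm wide; open, the fingers measure 114 mm over their backs; the gripper's body (76 mm by 85 mm) begins 54 mm behind the grasp point. The pads swing forward as they close: fully open they stand 13 mm farther back than shut.
Start: joints at [1.033, 0.286, 1.577, -0, 1.279, -0.15], TCP at [0.255, 0.625, 0.231] pointing down, gripper open.
Joint ranges: [-2.77, 2.77], [-0.9, 2.22], [0.21, 2.48], [-1.53, 4.67], [0.24, 2.81], [-2.84, 2.84]. Speed limits (rad/s): [2.79, 2.79, 3.14, 3.14, 3.14, 3.14].

## Interface

Orientations are given as a unit quaternion [x, y, z, w].
In Python, from plant import sensors, optics, ctrl gives the robot as it stands.
- The arm moves only by the tool arm_command, never from a script. Its argument "increments" is a list that holds one entry, the list of rows, each a list of 4 numbers: the shift along the tool's x, y, z in cm, then the turn about the tool's x in rad. A call has 1 to 20 rows; each row shifts and turns the commanded pose from where the row before left it, along the tool's axes as they then stand; what a row does not reach is not made up. A row lasts 1/8 s, in which the tool goes at most 62.5 mm and 10.7 degrees, less where a joint would pass 70% of its speed; a pose out of reach is approached as far as the arm can. A call with a gripper value outside its range is refused whole. "grip" is the finger opening in cm, from 0 to 8.54, set as the call begins (left out, the last holds). The fingers move at their own pace and stop on an object; "grip_force" is the grip in N (left out, the last holds). Time passes only in rows, so rows that do not move let the fingers close. It gives the time, the measured TCP pose, the force and the opening at its end, in the units of the state.
- sensors.get_state(): the state, without advancing time (a new reading comes with each control period).
- optics.read_camera(name): name is "scene" or "top"; returns the picture (420x560x3 uint8, blue, green, red); there is no depth.
- optics.camera_model(name): a dict with "camera_matrix" (3x3 intrinsics, pixels), "world_from_camera" (4x4, takes a point from camera to world coordinates). Camera axes: x right, y up, looking along -z (the intrinsics and any distortion apply to the point x, -y, -z); pixel columns grow to the right and rows downward; lengths in m; the calibration is good to about 2 mm. A picture is of the moment at which its call begins. camera_model takes no time and is no camera call.
- ctrl.sign_off(): hands the job in, once; it reports no verdict.
Trained networks look in the newest picture that a camera, given by its name, has taken for a name from the list of things; names that differ only in an ending like _2 or _b are one class to them, and where a whole thing is asked for, a point or a joint stands for the part that bears it (a point fixed in the world has none). Each returns a list of dicts, best first, with "conf" (0 to 1); they miss things now and then, are a little off and sometimes report something else, mostly with a low value. They report only what shows in the picture. A call takes as long as a camera call.
- optics.boxes_of(camera, query): "at" ([row, column] in pixels, amid what is visible of it).
- optics.place_of(camera, query): "at" ([row, column] in pixels: a listed point, or the origin of a listed thing).
The state is a dict: "time": time; "qpos": joint angles; "dq": joint speeds; "joint_efforts": joint torques, N m; "eef_pos": TCP position; "tcp_rot": TCP orientation; "contact_force": force on the tool from outside, world axes, zero at the start; "wrist_torque": the same for the moment, N m; "opening": opening from 0.0 (shut) to 1.0 (fully open).
Only numpy, scipy, OpenCV 4.12 (cv2) and the standard library are available. Lean on these libraries where they do the work, as an engineer would, in place of code of your own. Each camera call takes 0.05 s, during which the arm holds its last target.

## Task

Put the four loose tools (hammer, chisel, try square and wooden plane) away on the shadow boards: each one lying flat and right side up inside the black outline of its own shape, the same way round as the outline (the plane may lie either way round). Leave the glue bottle and the sharpening stone where they stand.

Things in the scene. Friction and masses are not known exactly. Their poses are not given: they have to be found in the camera images.
- hammer_grip (a point): Small hammer lying flat, 160 mm long, 24 mm thick, 0.3 kg: pale wooden handle 22 mm wide, dark steel head 76 mm across, 24 mm wide. Point: on the handle's centre line, half-way up, 30 mm behind the head's near face, about 15 mm behind the balance (grip it firmly here, 60 N). x runs to the head (its centre 42 mm along +x; handle's end 106 mm along -x), z up.
- chisel_grip (a point): Butt chisel lying flat, 165 mm long: dark wooden handle 28 mm wide, 24 mm high, steel ferrule, steel blade 14 mm wide. Point: on the handle's centre line, half-way up (12 mm), near the balance. x runs to the blade: handle from 70 mm along -x to 21 mm along +x, blade's middle 62.5 mm, cutting edge 95 mm along +x; z up.
- square_grip (a point): Try square lying flat, L-shaped: dark wooden stock 110 x 20 x 22 mm high, light metal blade 28 mm wide, 3 mm thick, flush with the underside. Point: on the stock's centre line, 11 mm up. Stock lies along x, from -50 to +60 mm; blade spans x = 30 to 58 mm and reaches to y = +85 mm; z up.
- plane_grip (a point): Wooden plane lying flat: pale block 120 (x) x 52 (y) x 34 mm high with a steel iron rising about 12 mm above the middle of its top. Point: centre of the block, 17 mm up; z up. Grip it across the 52 mm.
- hammer_mark (a point): Fixed plywood shadow board, 9 mm thick, black outline about 6 mm larger all round than the tool; board 184 x 102 mm, T-shaped outline. Point: on the top face at the centre of the outlined head; x points from the outlined handle to the head. The hammer's grip point belongs 42 mm along -x from here, 12 mm above.
- chisel_mark (a point): Fixed plywood shadow board, 9 mm thick, black outline about 6 mm larger all round than the tool; board 184 x 64 mm, narrow straight outline, 40 mm wide over the handle, 26 mm over the blade. Point: on the top face at the middle of the outlined blade, the end farther from the robot; x points to the cutting edge. The chisel's grip point belongs 62.5 mm along -x from here, 12 mm above.
- square_mark (a point): Fixed plywood shadow board, 9 mm thick, black outline about 6 mm larger all round than the tool; board 134 x 118 mm, L-shaped outline. Point: on the top face, on the outlined stock's centre line where the blade crosses it; x runs along the stock to the blade end, the outlined blade goes to +y. The square's grip point belongs 44 mm along -x from here, 11 mm above.
- plane_mark (a point): Fixed plywood shadow board, 9 mm thick, black outline about 6 mm larger all round than the tool; board 150 x 82 mm, plain rectangular outline 132 x 64 mm. Point: on the top face at the outline's centre; x runs along its length. The plane may lie either way round, its centre 17 mm above this point.
- glue_bottle: bystander: white plastic glue bottle, 60 mm across, 110 mm tall, standing at the robot's right edge of the work area; origin at the centre of its underside
- whetstone: bystander: grey sharpening stone 180 x 60 x 25 mm lying at the left edge of the work area, seen from the robot; origin at the centre of its underside

How it is judged:
By the outcome, as a careful person would: the job done as asked, in the order asked, and still so for the second after the job is handed in, with the robot touching nothing.
It also fails if it takes over 109 s, if anything falls off the work surface, if the arm or the gripper's body presses on something with over 40 N, if the wrist force passes 120 N, or if a joint passes its speed limit or range.

## Working session

There is one attempt and no reset: what is moved stays moved. The work goes in short steps, Python scripts to look and compute and a tool call to move; the robot and the scene stay as the last step left them, time stands still between calls to the robot, and variables do not carry over. Pictures are saved under pics/ and viewed, and the job is handed in when it is done.

Besides the shell and the picture viewer there is one more tool, called after "Call:" as name(argument=value, ...) on one line, values as JSON. arm_command: Moves the arm, as the interface text tells. Its arguments: {"type":"object","properties":{"increments":{"type":"array","items":{"type":"array","items":{"type":"array","items":{"type":"number"}}}},"grip":{"type":"number"},"grip_force":{"type":"number"}},"required":["increments"]}

```bash
mkdir -p pics; ls
python3 - <<'E'
from plant import sensors, optics, ctrl
import cv2
s=sensors.get_state(); print(s)
for c in ("scene","top"):
    im=optics.read_camera(c); cv2.imwrite(f"pics/{c}0.png",im); m=optics.camera_model(c); print(c,m)
    for n in ["hammer_grip","chisel_grip","square_grip","plane_grip","hammer_mark","chisel_mark","square_mark","plane_mark"]:
        pass
E
```

```text
pics
{'time': 0.0, 'qpos': array([ 1.03299275e+00,  2.87212674e-01,  1.57818593e+00, -2.08963281e-05,
        1.27855480e+00, -1.50006005e-01]), 'dq': array([ 0.00091665,  0.00210453,  0.00070315, -0.00185602, -0.00183642,
        0.00060385]), 'joint_efforts': array([-7.45625075e-04, -4.05989277e+01, -2.92620331e+01, -1.13786580e-04,
        5.80940410e-03,  5.25858141e-06]), 'eef_pos': array([0.2548954 , 0.62431973, 0.22991098]), 'tcp_rot': array([ 0.13545928,  0.69413061, -0.1370356 ,  0.69358109]), 'contact_force': array([0.88709897, 0.44869104, 0.6147466 ]), 'wrist_torque': array([ 0.06032165, -0.01038743,  0.02975065]), 'opening': 1.002232937307258}
scene {'camera_matrix': array([[438.38141374,   0.        , 275.60521759],
       [  0.        , 438.38141374, 218.47793176],
       [  0.        ,   0.        ,   1.        ]]), 'world_from_camera': array([[-0.75364778, -0.41256178,  0.51167157,  1.18326918],
       [ 0.65709359, -0.49138187,  0.57163963,  0.68535955],
       [ 0.01558947,  0.76703105,  0.64142056,  0.8490383 ],
       [ 0.        ,  0.        ,  0.        ,  1.        ]])}
top {'camera_matrix': array([[391.28780103,   0.        , 280.83881477],
       [  0.        , 391.28780103, 205.43507951],
       [  0.        ,   0.        ,   1.        ]]), 'world_from_camera': array([[ 0.01325981,  0.98418984, -0.17661973,  0.28514116],
       [-0.9995822 ,  0.01758389,  0.02293981, -0.01194112],
       [ 0.02568279,  0.17624176,  0.98401181,  1.40419182],
       [ 0.        ,  0.        ,  0.        ,  1.        ]])}
```

View pics/top0.png

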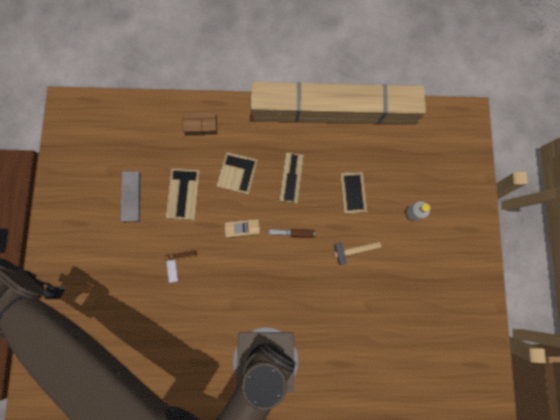

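View pics/scene0.png

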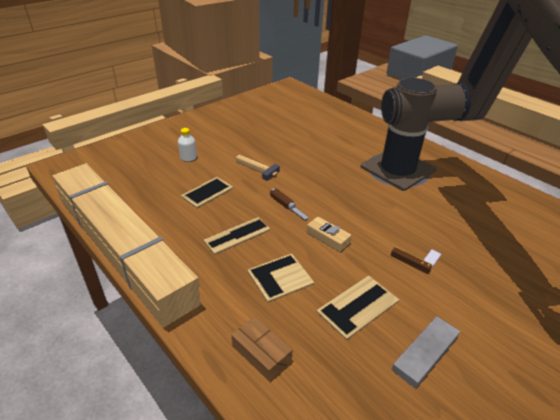

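```bash
cat > h.py <<'E'
from plant import sensors, optics, ctrl
import numpy as np, cv2
def ray(c,at):
    m=optics.camera_model(c);K=m["camera_matrix"];T=m["world_from_camera"]
    r,cc=at
    p=cv2.undistortPoints(np.array([[[cc,r]]],float),K,m.get("distortion",None))[0,0]
    return T[:3,3],T[:3,:3]@np.array([p[0],-p[1],-1.])
def onz(c,at,z):
    o,d=ray(c,at); return o+d*(z-o[2])/d[2]
def proj(c,P):
    m=optics.camera_model(c);K=m["camera_matrix"];T=m["world_from_camera"]
    q=T[:3,:3].T@(np.asarray(P,float)-T[:3,3]); u=K@np.array([q[0],-q[1],-q[2]]); u=u/u[2]
    return u[1],u[0]
E
python3 - <<'E'
from h import *
Z=dict(hammer_grip=.012,chisel_grip=.012,square_grip=.011,plane_grip=.017,hammer_mark=.009,chisel_mark=.009,square_mark=.009,plane_mark=.009)
for n,z in Z.items():
    for c in ("top","scene"):
        for d in optics.place_of(c,n)[:2]:
            print(n,c,round(d['conf'],2),np.round(d['at'],1),np.round(onz(c,d['at'],z)[:2]*1000))
print(sensors.get_state()['time'])
E
```

```text
hammer_grip top 0.87 [252.1 351.8] [ 371. -299.]
hammer_grip scene 0.73 [168.1 260.6] [ 377. -298.]
chisel_grip top 0.72 [235.  296.8] [ 429. -103.]
chisel_grip scene 0.92 [203.7 287.4] [441. -91.]
chisel_grip scene 0.38 [190.7 205.5] [ 597. -310.]
square_grip top 0.56 [254.4 180.9] [354. 305.]
square_grip scene 0.75 [264.2 410.3] [364. 313.]
plane_grip top 0.71 [229.1 243.2] [446.  88.]
plane_grip scene 0.61 [233.7 324.4] [457.  84.]
hammer_mark top 0.8 [179.6 186.6] [625. 300.]
hammer_mark scene 0.47 [353.3 423.6] [568. 494.]
chisel_mark scene 0.85 [240.6 222.9] [690. -86.]
chisel_mark scene 0.56 [353.4 424.4] [566. 495.]
square_mark top 0.87 [165.4 247.9] [683.  79.]
plane_mark top 0.43 [232.6 294.7] [438. -95.]
plane_mark scene 0.63 [189.9 207.7] [ 587. -313.]
0.9
```

Run:
```python
import cv2,numpy as np
t=cv2.imread('pics/top0.png');s=cv2.imread('pics/scene0.png')
cv2.imwrite('pics/topz.png',cv2.resize(t[145:295,110:260],None,fx=4,fy=4,interpolation=cv2.INTER_CUBIC))
cv2.imwrite('pics/topz2.png',cv2.resize(t[145:275,255:435],None,fx=4,fy=4,interpolation=cv2.INTER_CUBIC))
cv2.imwrite('pics/scz.png',cv2.resize(s[210:390,235:475],None,fx=3,fy=3,interpolation=cv2.INTER_CUBIC))
cv2.imwrite('pics/scz2.png',cv2.resize(s[120:270,160:360],None,fx=4,fy=4,interpolation=cv2.INTER_CUBIC))
```

```text
(no output)
```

View pics/topz.png

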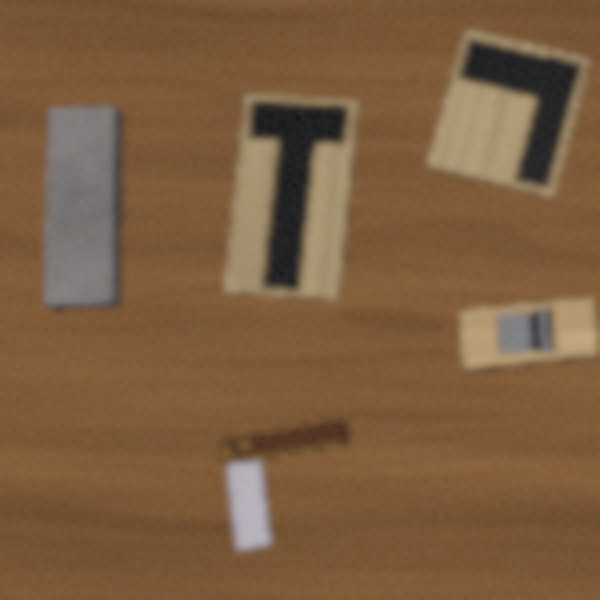

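View pics/topz2.png

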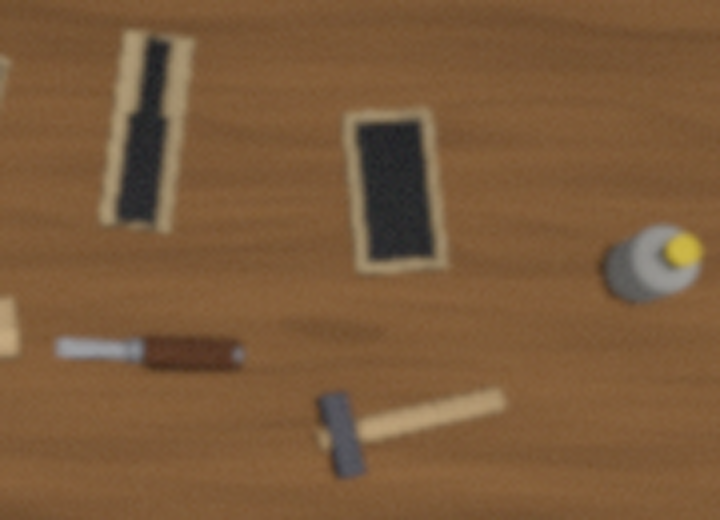

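View pics/scz.png

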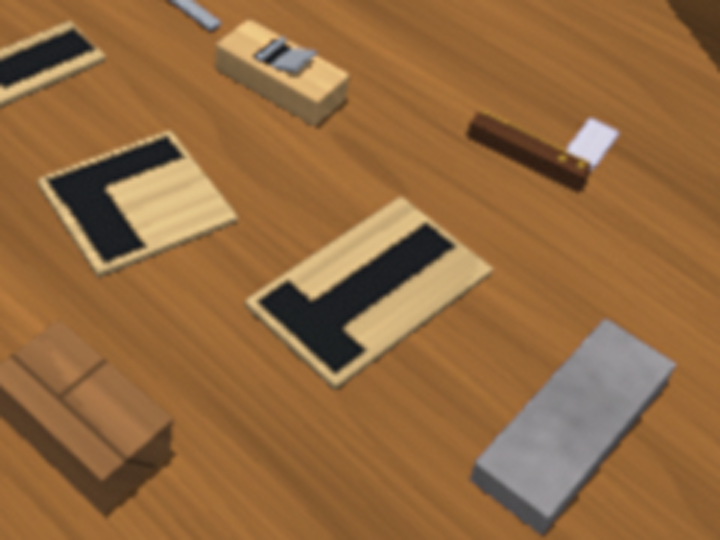

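View pics/scz2.png

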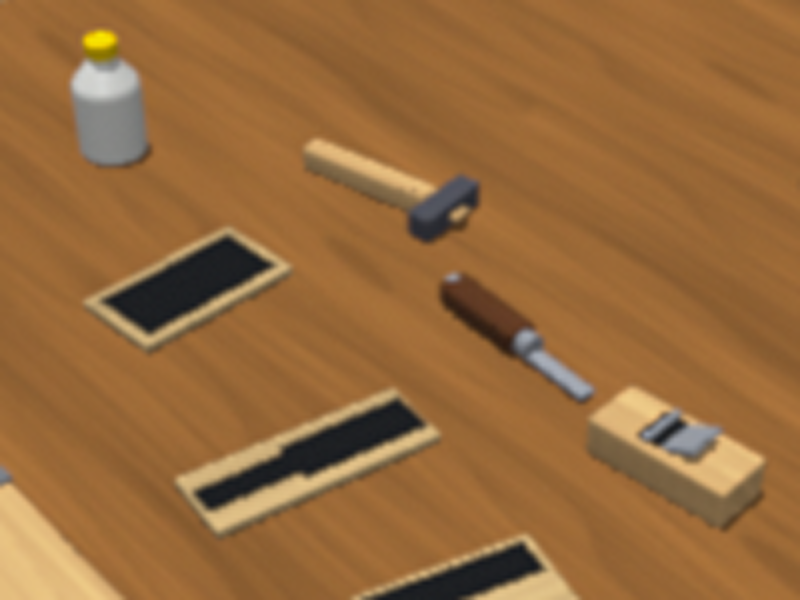

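```bash
cat > fit.py <<'E'
from h import *
from scipy.optimize import minimize
def rect(a,b,c,d): return [(a,c),(b,c),(b,d),(a,d)]
m=.006
# outline polys in mark frame
OUT=dict(
 hammer=[rect(-.018,.018,-.044,.044),rect(-.148-.006,0,-.017,.017)],
 chisel=[rect(-.0625-.076,-.0625+.027,-.020,.020),rect(-.05,.0385,-.013,.013)],
 square=[rect(-.044-.056,.022,-.016,.016),rect(-.020,.020,0,.091)],
 plane=[rect(-.066,.066,-.032,.032)])
def T(p,P):
    x,y,a=p;c,s=np.cos(a),np.sin(a); P=np.asarray(P); return np.c_[x+c*P[:,0]-s*P[:,1],y+s*P[:,0]+c*P[:,1]]
def render(c,p,polys,z,roi,sub=8):
    r0,r1,c0,c1=roi; M=np.zeros(((r1-r0)*sub,(c1-c0)*sub),np.uint8)
    for P in polys:
        zz=z
        if isinstance(P,tuple): P,zz=P
        pts=[]
        for q in T(p,P):
            r,cc=proj(c,[q[0],q[1],zz]); pts.append([(cc+.5-c0)*sub-.5,(r+.5-r0)*sub-.5])
        cv2.fillPoly(M,[np.round(np.array(pts)).astype(np.int32)],255)
    return cv2.GaussianBlur(cv2.resize(M,(c1-c0,r1-r0),interpolation=cv2.INTER_AREA),(3,3),0.8).astype(float)/255
def fit(imgs,p0,polys,z,soft,win=.14,cams=("top","scene")):
    R={}
    for c in cams:
        r,cc=proj(c,[p0[0],p0[1],z]); w=60 if c=='scene' else 50
        r0,r1,c0,c1=[int(v) for v in (max(r-w,0),min(r+w,420),max(cc-w,0),min(cc+w,560))]
        R[c]=((r0,r1,c0,c1),soft(imgs[c])[r0:r1,c0:c1])
    def cost(p):
        return sum(((render(c,[p[0],p[1],p[2]],polys,z,R[c][0])-R[c][1])**2).sum() for c in cams)
    S=np.array([p0,[p0[0]+.012,p0[1],p0[2]],[p0[0],p0[1]+.012,p0[2]],[p0[0],p0[1],p0[2]+.12]])
    b=minimize(cost,p0,method='Nelder-Mead',options=dict(initial_simplex=S,xatol=1e-5,fatol=1e-4,maxiter=300))
    b=minimize(cost,b.x,method='Nelder-Mead',options=dict(initial_simplex=b.x+np.vstack([np.zeros(3),np.diag([.004,.004,.04])]),xatol=1e-5,fatol=1e-4,maxiter=300))
    return b.x,b.fun
E
cat > b.py <<'E'
from fit import *
imgs=dict(top=cv2.imread('pics/top0.png'),scene=cv2.imread('pics/scene0.png'))
for c,at in (('top',[175,183]),('top',[165,187])): print(imgs[c][int(at[0]),int(at[1])])
def soft(im): # 1 black
    v=im.max(2).astype(float); return np.clip((110-v)/(110-45),0,1)
G=dict(hammer=[.625,.30,0],chisel=[.68,-.09,-.1],square=[.68,.08,-.2],plane=[.587,-.313,0.07])
for n in G:
    for cams in (("top",),("scene",),("top","scene")):
        p,f=fit(imgs,G[n],OUT[n],.009,soft,cams=cams); print(n,cams,np.round(p[:2]*1000,1),round(p[2],3),round(f,1))
E
python3 b.py; python3 -c "
import cv2
t=cv2.imread('pics/top0.png');print(t[160:200:6,170:200:4].max(2))"
```

```text
[33 31 32]
[ 55  88 124]
hammer ('top',) [641.9 310.4] -0.043 194.0
hammer ('scene',) [640.4 307. ] -0.043 239.7
[[123 125 124 123 127 127 125 127]
 [128 126 125 128 126 126 124 123]
 [131  48  38  44  51  56  57 149]
 [143  60  52  34  35  32  42 137]
 [153 171 139  31  38 170 167 133]
 [160 169 121  28  56 171 166 129]
 [164 165  83  31  96 171 166 124]]Traceback (most recent call last):
  File "b.py", line 9, in <module>
    p,f=fit(imgs,G[n],OUT[n],.009,soft,cams=cams); print(n,cams,np.round(p[:2]*1000,1),round(p[2],3),round(f,1))
        ~~~^^^^^^^^^^^^^^^^^^^^^^^^^^^^^^^^^^^^^^
  File "fit.py", line 32, in fit
    b=minimize(cost,p0,method='Nelder-Mead',options=dict(initial_simplex=S,xatol=1e-5,fatol=1e-4,maxiter=300))
    res = _minimize_neldermead(fun, x0, args, callback, bounds=bounds,
                               **options)
    fxr = func(xr)
    fx = function(np.copy(x), *(wrapper_args + args))
  File "fit.py", line 30, in cost
    return sum(((render(c,[p[0],p[1],p[2]],polys,z,R[c][0])-R[c][1])**2).sum() for c in cams)
  File "fit.py", line 30, in <genexpr>
    return sum(((render(c,[p[0],p[1],p[2]],polys,z,R[c][0])-R[c][1])**2).sum() for c in cams)
                 ~~~~~~^^^^^^^^^^^^^^^^^^^^^^^^^^^^^^^^^^^^
  File "fit.py", line 20, in render
    r,cc=proj(c,[q[0],q[1],zz]); pts.append([(cc+.5-c0)*sub-.5,(r+.5-r0)*sub-.5])
         ~~~~^^^^^^^^^^^^^^^^^^
  File "h.py", line 11, in proj
    m=optics.camera_model(c);K=m["camera_matrix"];T=m["world_from_camera"]
ValueError: time passes only in moves, steps and waits
```

```bash
sed -i 's/(85-v)\/(85-50)/(150-v)\/(150-42)/' b.py
sed -i 's/A>.15/A>.5/' fit.py
cat >> b.py <<'E'
    for c in imgs:
        pass
    G[n]=p
S=4
for c in imgs:
    o=cv2.resize(imgs[c],None,fx=S,fy=S,interpolation=cv2.INTER_NEAREST)
    for n in G:
        for P in OUT[n]:
            pts=[[ (b+.5)*S-.5,(a+.5)*S-.5] for a,b in (proj(c,[q[0],q[1],.009]) for q in T(G[n],P))]
            cv2.polylines(o,[np.round(np.array(pts)).astype(np.int32)],True,(0,0,255),1)
    o=o[145*S:220*S,160*S:375*S] if c=='top' else o[170*S:345*S,175*S:405*S]
    cv2.imwrite(f'pics/ov_{c}.png',cv2.resize(o,None,fx=.85,fy=.85,interpolation=cv2.INTER_AREA))
E
python3 b.py
```

```text
[33 31 32]
[ 55  88 124]
hammer ('top',) [641.6 309.9] -0.05 20.8
hammer ('scene',) [640.4 307.1] -0.047 30.4
hammer ('top', 'scene') [640.6 308. ] -0.044 69.1
chisel ('top',) [692.2 -87.1] -0.111 18.4
chisel ('scene',) [690.8 -90.2] -0.112 20.3
chisel ('top', 'scene') [691.1 -89.1] -0.116 50.4
square ('top',) [685.3  73.5] -0.227 22.2
square ('scene',) [684.3  70.6] -0.221 30.0
square ('top', 'scene') [684.   71.5] -0.233 62.7
plane ('top',) [ 590.6 -309.6] 0.086 17.2
plane ('scene',) [ 589.9 -312.8] 0.084 15.6
plane ('top', 'scene') [ 589.6 -311.3] 0.094 41.2
```

View pics/ov_top.png

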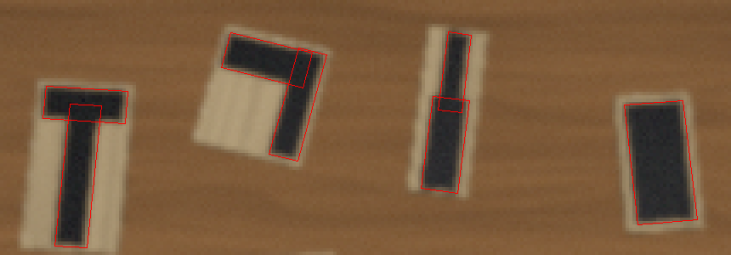

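View pics/ov_scene.png

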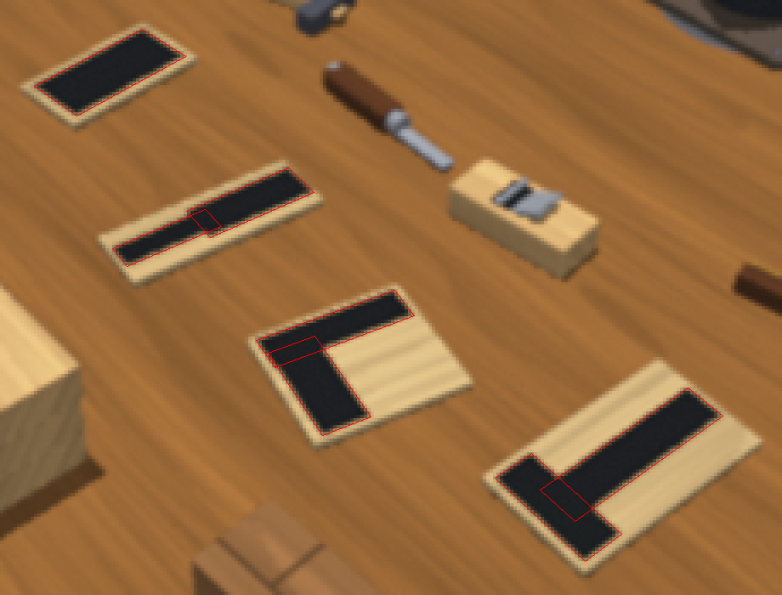

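```bash
cat > tools.py <<'E'
from fit import *
import fit as F
B=lambda a,b,c,d,z0,z1:(a,b,c,d,z0,z1)
TOOL=dict(
 hammer=[(.030,.054,-.038,.038,0,.024),(-.106,.054,-.011,.011,.002,.022)],
 chisel=[(-.070,.021,-.014,.014,0.001,.023),(.021,.034,-.009,.009,.003,.021),(.030,.095,-.007,.007,.006,.012)],
 square=[(-.05,.06,-.01,.01,0,.022),(.03,.058,0,.085,0,.003)],
 plane=[(-.06,.06,-.026,.026,0,.034)])
def sil(c,p,boxes,roi,sub=8,z0=0.):
    r0,r1,c0,c1=roi; M=np.zeros(((r1-r0)*sub,(c1-c0)*sub),np.uint8)
    for h in hulls(c,p,boxes,z0):
        q=np.c_[(h[:,0]+.5-c0)*sub-.5,(h[:,1]+.5-r0)*sub-.5]
        cv2.fillPoly(M,[np.round(q).astype(np.int32)],255)
    return cv2.GaussianBlur(cv2.resize(M,(c1-c0,r1-r0),interpolation=cv2.INTER_AREA),(3,3),0.8).astype(float)/255
def hulls(c,p,boxes,z0=0.):
    for a,b,d,e,za,zb in boxes:
        P=[]
        for z in (za,zb):
            for q in T(p,rect(a,b,d,e)):
                r,cc=proj(c,[q[0],q[1],z+z0]); P.append([cc,r])
        yield cv2.convexHull(np.array(P,np.float32))[:,0]
def tfit(imgs,p0,boxes,cams,lo=18,hi=45,z0=0.):
    R={}
    for c in cams:
        r,cc=proj(c,[p0[0],p0[1],.01+z0]); w=55 if c=='scene' else 48
        roi=tuple(int(v) for v in (max(r-w,0),min(r+w,420),max(cc-w,0),min(cc+w,560)))
        im=cv2.GaussianBlur(imgs[c],(3,3),.5).astype(float)[roi[0]:roi[1],roi[2]:roi[3]]
        g=sil(c,p0,boxes,roi,z0=z0)
        near=cv2.dilate((g>.3).astype(np.uint8),np.ones((15,15)))>0
        far=cv2.dilate((g>.3).astype(np.uint8),np.ones((31,31)))>0
        med=np.median(im[~near&far],axis=0)
        d=np.linalg.norm(im-med,axis=2); A=np.clip((d-lo)/(hi-lo),0,1)*near
        R[c]=(roi,A)
    cost=lambda p: sum(((sil(c,p,boxes,R[c][0],z0=z0)-R[c][1])**2).sum() for c in cams)
    x=np.array(p0,float)
    for k in (1,.3):
        b=minimize(cost,x,method='Nelder-Mead',options=dict(initial_simplex=x+np.vstack([np.zeros(3),np.diag([.01*k,.01*k,.1*k])]),xatol=1e-5,fatol=1e-4,maxiter=300)); x=b.x
    return x,b.fun,R
def draw(imgs,G,fn,crops,S=4,z0=0.,boards={}):
    for c in imgs:
        o=cv2.resize(imgs[c],None,fx=S,fy=S,interpolation=cv2.INTER_CUBIC)
        for n in G:
            for h in hulls(c,G[n],TOOL[n],z0):
                cv2.polylines(o,[np.round((h+.5)*S-.5).astype(np.int32)],True,(0,0,255),1)
        a=crops[c]; o=o[a[0]*S:a[1]*S,a[2]*S:a[3]*S]
        f=min(1,790/o.shape[1],590/o.shape[0])
        cv2.imwrite(f'pics/{fn}_{c}.png',cv2.resize(o,None,fx=f,fy=f,interpolation=cv2.INTER_AREA))
E
cat > t.py <<'E'
from tools import *
imgs=dict(top=cv2.imread('pics/top0.png'),scene=cv2.imread('pics/scene0.png'))
G=dict(hammer=[.374,-.297,np.pi/2-.2+.4],chisel=[.435,-.097,np.pi/2-.05],square=[.36,.31,np.pi/2+.15],plane=[.452,.086,np.pi/2-.07])
# hammer head is to +y, handle runs to -y and slightly +x -> axis (−sin,..)
G['hammer'][2]=np.pi/2+.2
for n in G:
    for cams in (("top",),("scene",),("top","scene")):
        p,f,R=tfit(imgs,G[n],TOOL[n],cams); print(n,cams,np.round(p[:2]*1000,1),round(p[2],3),round(f,1))
    G[n]=p
draw(imgs,G,'tv',dict(top=(215,290,160,395),scene=(140,280,225,450)))
E
python3 t.py
```

```text
hammer ('top',) [ 375.5 -295.9] 1.806 14.7
hammer ('scene',) [ 373.4 -299.6] 1.788 44.0
hammer ('top', 'scene') [ 375.2 -296.7] 1.8 69.1
chisel ('top',) [437.2 -96.2] 1.532 19.5
chisel ('scene',) [438.6 -98.3] 1.519 88.1
chisel ('top', 'scene') [438.  -97.1] 1.525 113.1
square ('top',) [352.9 301.5] 1.785 68.4
square ('scene',) [351.9 299.7] 1.777 44.5
square ('top', 'scene') [352.  300.3] 1.786 116.1
plane ('top',) [451.3  93. ] 1.687 10.6
plane ('scene',) [446.7  90.6] 1.695 111.3
plane ('top', 'scene') [449.4  92. ] 1.684 148.1
```

View pics/tv_top.png

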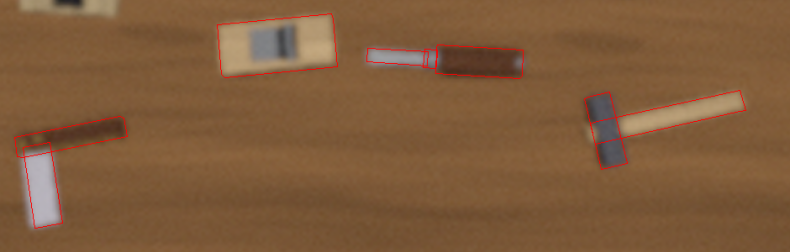

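View pics/tv_scene.png

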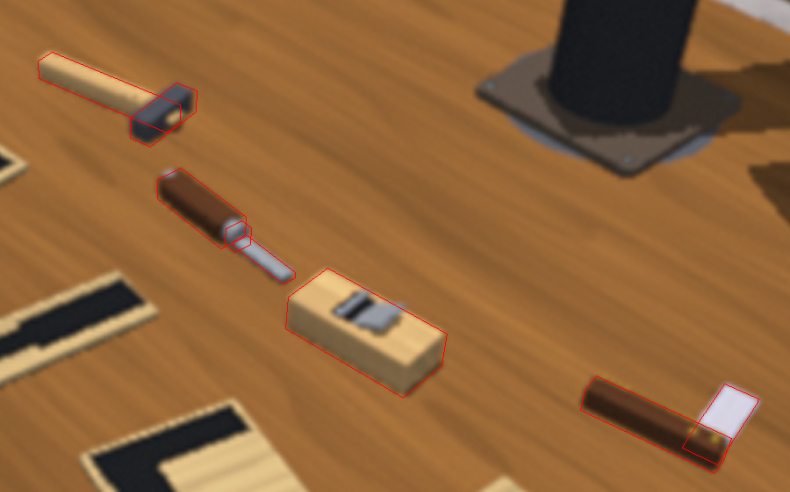

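```bash
cat > go.py <<'E'
import sys
from h import *
from scipy.spatial.transform import Rotation as Rn
s=sensors.get_state(); p=s['eef_pos']; R=Rn.from_quat(s['tcp_rot']).as_matrix()
print('t',round(s['time'],2),'tcp mm',np.round(p*1000,1),'x',np.round(R[:,0],3),'q',np.round(s['qpos'],2),'F',np.round(s['contact_force'],1),'open',round(float(s['opening']),3))
yaw=np.arctan2(R[1,1],R[0,1]); print('yawY',round(yaw,3))
if len(sys.argv)>3:
    g=np.array([float(v) for v in sys.argv[1:4]])/1000; a=float(sys.argv[4])  # a = object x yaw ; jaws across
    for k in (0,1):
        ty=a+np.pi/2+np.pi*k; d=(ty-yaw+np.pi)%(2*np.pi)-np.pi
        turn=-d; R2=R@Rn.from_rotvec([turn,0,0]).as_matrix()
        q1=np.arctan2(g[1],g[0])
        print('turn',round(turn,3),'| shift cm before turn',np.round(R.T@(g-p)*100,2),'after turn',np.round(R2.T@(g-p)*100,2),'q1 goal~',round(q1,2),'q6+/-',round(s['qpos'][5]+turn+ (q1-s['qpos'][0]),2),round(s['qpos'][5]-turn- (q1-s['qpos'][0]),2))
E
echo hammer; python3 go.py 374.5 -297.5 150 1.80; echo place;python3 go.py 599 310.5 150 -.048;echo chisel; python3 go.py 438 -97 150 1.525;python3 go.py 629.4 -81.7 150 -.113;echo sq; python3 go.py 352.5 300.5 150 1.783;python3 go.py 641.7 81.9 150 -.226;echo pl; python3 go.py 449.5 92 150 1.685;python3 go.py 590 -311.2 150 .087
```

```text
hammer
t 0.9 tcp mm [255.2 624.9 231.3] x [ 0.  0. -1.] q [ 1.03  0.29  1.58 -0.    1.28 -0.15] F [0.1 0.  0.1] open 1.0
yawY 1.183
turn -2.188 | shift cm before turn [  8.13 -80.88  45.92] after turn [  8.13   9.34 -92.54] q1 goal~ -0.67 q6+/- -4.04 3.74
turn 0.954 | shift cm before turn [  8.13 -80.88  45.92] after turn [ 8.13 -9.34 92.54] q1 goal~ -0.67 q6+/- -0.9 0.6
place
t 0.9 tcp mm [255.2 624.9 231.3] x [ 0.  0. -1.] q [ 1.03  0.29  1.58 -0.    1.28 -0.15] F [0.1 0.  0.1] open 1.0
yawY 1.183
turn -0.34 | shift cm before turn [  8.13 -16.11  43.71] after turn [  8.13 -29.75  35.85] q1 goal~ 0.48 q6+/- -1.04 0.74
turn 2.802 | shift cm before turn [  8.13 -16.11  43.71] after turn [  8.13  29.75 -35.85] q1 goal~ 0.48 q6+/- 2.1 -2.4
chisel
t 0.9 tcp mm [255.2 624.9 231.3] x [ 0.  0. -1.] q [ 1.03  0.29  1.58 -0.    1.28 -0.15] F [0.1 0.  0.1] open 1.0
yawY 1.183
turn -1.913 | shift cm before turn [  8.13 -59.92  44.22] after turn [  8.13 -21.57 -71.28] q1 goal~ -0.22 q6+/- -3.31 3.01
turn 1.229 | shift cm before turn [  8.13 -59.92  44.22] after turn [ 8.13 21.57 71.28] q1 goal~ 
[... 1172 characters left out ...]
 [ 0.  0. -1.] q [ 1.03  0.29  1.58 -0.    1.28 -0.15] F [0.1 0.  0.1] open 1.0
yawY 1.183
turn -2.073 | shift cm before turn [  8.13 -41.99  38.14] after turn [  8.13 -13.23 -55.16] q1 goal~ 0.2 q6+/- -3.05 2.75
turn 1.069 | shift cm before turn [  8.13 -41.99  38.14] after turn [ 8.13 13.23 55.16] q1 goal~ 0.2 q6+/- 0.09 -0.39
t 0.9 tcp mm [255.2 624.9 231.3] x [ 0.  0. -1.] q [ 1.03  0.29  1.58 -0.    1.28 -0.15] F [0.1 0.  0.1] open 1.0
yawY 1.183
turn -0.475 | shift cm before turn [  8.13 -74.    66.39] after turn [  8.13 -96.16  25.22] q1 goal~ -0.49 q6+/- -2.14 1.84
turn 2.667 | shift cm before turn [  8.13 -74.    66.39] after turn [  8.13  96.16 -25.22] q1 goal~ -0.49 q6+/- 1.0 -1.3
```

Call:
arm_command(increments=[[[0, 0, 0, 0.1], [0, 0, 0, 0]]])

```text
time: 1.15
eef_pos: [0.2552, 0.6249, 0.2313]
tcp_rot: [0.17, 0.686, -0.17, 0.686]
contact_force: [-0.9, -0.1, 0.8]
opening: 0.999
```

```bash
python3 go.py
```

```text
t 1.15 tcp mm [255.2 624.9 231.3] x [-0.  0. -1.] q [ 1.03  0.29  1.58  0.    1.28 -0.05] F [-0.9 -0.1  0.8] open 0.999
yawY 1.084
```

Call:
arm_command(increments=[[[0, 0, 0, 0.1425], [0, 0, 0, 0.1425], [0, 0, 0, 0.1425], [0, 0, 0, 0.1425], [0, 0, 0, 0.1425], [0, 0, 0, 0.1425], [0, 5, 0, 0], [0, 5, 0, 0], [0, 5, 0, 0], [0, 5, 0, 0], [0, 0, 5, 0], [0, 0, 5, 0], [0, 0, 5, 0], [0, 0, 5, 0], [0, 0, 5, 0], [0, 0, 5, 0], [0, 0, 5, 0], [0, 0, 5, 0], [0, 0, 5, 0], [0, 0, 5, 0]]], grip=8.5)

```text
time: 3.65
eef_pos: [0.5633, 0.1814, 0.2316]
tcp_rot: [0.439, 0.554, -0.439, 0.554]
contact_force: [-0.2, -0.7, 0.9]
opening: 0.998
```

Call:
arm_command(increments=[[[0, 0, 5, 0], [0, 0, 5, 0], [0, 0, 5, 0], [0, 0, 5, 0], [0, 0, 5, 0], [0, 0, 5, 0], [0, 0, 5, 0], [0, 0, 5, 0], [0, 0, 2.5, 0], [0, -4.9, 0, 0], [0, -4.9, 0, 0], [0, -4.9, 0, 0], [0, -4.9, 0, 0], [0, -4.9, 0, 0], [0, -4.8, 0, 0], [0, 0, 0, 0]]])

```text
time: 5.65
eef_pos: [0.3719, -0.2969, 0.2314]
tcp_rot: [0.44, 0.553, -0.44, 0.553]
contact_force: [0.5, 0.7, -0.0]
opening: 0.992
```

```bash
python3 go.py 374.5 -297.5 4 1.80; python3 go.py 374.5 -297.5 4 1.80 >/dev/null
```

```text
t 5.65 tcp mm [ 371.9 -296.9  231.4] x [ 0.  0. -1.] q [-0.89 -0.17  2.05  0.    1.26 -1.11] F [ 0.5  0.7 -0. ] open 0.992
yawY 0.226
turn 3.139 | shift cm before turn [22.74  0.23  0.11] after turn [22.74 -0.23 -0.11] q1 goal~ -0.67 q6+/- 2.24 -4.47
turn -0.003 | shift cm before turn [22.74  0.23  0.11] after turn [22.74  0.23  0.11] q1 goal~ -0.67 q6+/- -0.9 -1.33
```

Call:
arm_command(increments=[[[4.5, 0.2, 0.1, 0], [4.5, 0, 0, 0], [4.5, 0, 0, 0], [4, 0, 0, 0], [2.5, 0, 0, 0], [1.5, 0, 0, 0], [0.8, 0, 0, 0], [0.4, 0, 0, 0], [0, 0, 0, 0]]])

```text
time: 6.78
eef_pos: [0.3763, -0.2981, 0.0049]
tcp_rot: [0.44, 0.553, -0.44, 0.554]
contact_force: [0.3, 0.7, -0.4]
opening: 0.994
```

Call:
arm_command(increments=[[[0, 0, 0, 0], [0, 0, 0, 0], [0, 0, 0, 0], [0, 0, 0, 0], [0, 0, 0, 0], [0, 0, 0, 0]]], grip=0, grip_force=60)

```text
time: 7.52
eef_pos: [0.3761, -0.2981, 0.0048]
tcp_rot: [0.44, 0.553, -0.44, 0.554]
contact_force: [-0.2, 1.0, 4.3]
opening: 0.244
```

Call:
arm_command(increments=[[[-1, 0, 0, 0], [-2, 0, 0, 0], [-3, 0, 0, 0], [-3, 0, 0, 0], [-3, 0, 0, 0], [-3, 0, 0, 0.13], [0, 0, 0, 0.14], [0, 0, 0, 0.14], [0, 0, 0, 0.14], [0, 0, 0, 0.14], [0, 0, 0, 0.14], [0, 0, 0, 0.14], [0, 0, 0, 0.14], [0, 0, 0, 0.14], [0, 0, 0, 0.14], [0, 0, 0, 0.14], [0, 0, 0, 0.14], [0, 0, 0, 0.14], [0, 0, 0, 0.038], [0, 0, 0, 0]]])

```text
time: 10.02
eef_pos: [0.3753, -0.297, 0.1536]
tcp_rot: [-0.706, 0.017, 0.707, 0.018]
contact_force: [-0.5, -0.2, -3.2]
opening: 0.245
```

```bash
python3 go.py 599 310.5 14.5 -.048
cat > shot.py <<'E'
import sys
from h import *
for c in ('top','scene'):
    cv2.imwrite(f'pics/{sys.argv[1]}_{c}.png',optics.read_camera(c))
E
python3 shot.py h1
```

```text
t 10.03 tcp mm [ 375.3 -297.   153.6] x [-0.001  0.002 -1.   ] q [-0.88 -0.07  2.12 -0.    1.1   0.74] F [-0.5 -0.2 -3.2] open 0.245
yawY -1.619
turn 3.141 | shift cm before turn [ 13.97 -61.74 -19.41] after turn [13.97 61.73 19.45] q1 goal~ 0.48 q6+/- 5.24 -3.76
turn -0.001 | shift cm before turn [ 13.97 -61.74 -19.41] after turn [ 13.97 -61.73 -19.45] q1 goal~ 0.48 q6+/- 2.1 -0.62
```

View pics/h1_scene.png

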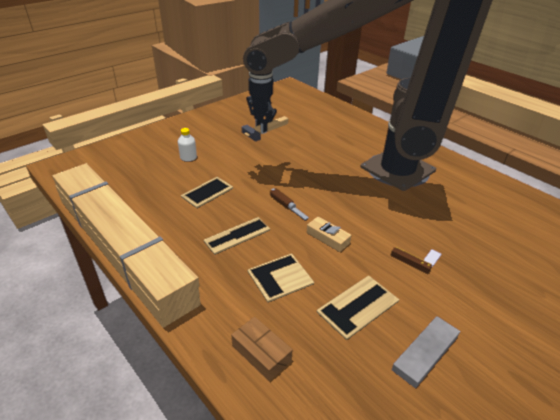

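The scene picture shows the hammer held level by its handle at about (127, 265), with everything else unmoved. Next I carry it to its board.

Call:
arm_command(increments=[[[0, 0, -3.9, 0], [0, 0, -3.9, 0], [0, 0, -3.9, 0], [0, 0, -3.9, 0], [0, 0, -3.8, 0], [0, -4.4, 0, 0], [0, -4.4, 0, 0], [0, -4.4, 0, 0], [0, -4.4, 0, 0], [0, -4.4, 0, 0], [0, -4.4, 0, 0], [0, -4.4, 0, 0], [0, -4.4, 0, 0], [0, -4.4, 0, 0], [0, -4.4, 0, 0], [0, -4.4, 0, 0], [0, -4.4, 0, 0], [0, -4.4, 0, 0], [0, -4.5, 0, 0], [0, 0, 0, 0]]])

```text
time: 12.62
eef_pos: [0.5992, 0.312, 0.1537]
tcp_rot: [-0.707, 0.016, 0.707, 0.016]
contact_force: [-0.4, -0.6, -2.7]
opening: 0.243
```

```bash
python3 go.py 599 310.5 14.5 -.048|tail -1
```

```text
turn 0.003 | shift cm before turn [13.92  0.16 -0.  ] after turn [13.92  0.16 -0.  ] q1 goal~ 0.48 q6+/- 2.1 1.79
```

Call:
arm_command(increments=[[[3, 0.15, 0, 0], [3, 0, 0, 0], [3, 0, 0, 0], [2, 0, 0, 0], [1.2, 0, 0, 0], [0.7, 0, 0, 0], [0.4, 0, 0, 0], [0.3, 0, 0, 0], [0.2, 0, 0, 0], [0.1, 0, 0, 0], [0, 0, 0, 0], [0, 0, 0, 0]]])

```text
time: 14.12
eef_pos: [0.6, 0.3075, 0.0155]
tcp_rot: [0.707, -0.017, -0.707, -0.017]
contact_force: [0.1, -1.1, -2.0]
opening: 0.24
```

```bash
python3 go.py 599 310.5 14 -.048; python3 shot.py h2
python3 - <<'E'
import cv2
t=cv2.imread('pics/h2_scene.png');cv2.imwrite('pics/h2z.png',cv2.resize(t[230:390,300:500],None,fx=3.5,fy=3.5,interpolation=cv2.INTER_CUBIC))
E
```

```text
t 14.12 tcp mm [600.  307.5  15.5] x [ 0.  0. -1.] q [ 0.32  0.52  1.69 -0.    0.93  1.94] F [ 0.1 -1.1 -2. ] open 0.24
yawY -1.62
turn 3.14 | shift cm before turn [ 0.15 -0.29  0.12] after turn [ 0.15  0.29 -0.12] q1 goal~ 0.48 q6+/- 5.24 -1.35
turn -0.001 | shift cm before turn [ 0.15 -0.29  0.12] after turn [ 0.15 -0.29  0.12] q1 goal~ 0.48 q6+/- 2.1 1.79
```

View pics/h2z.png

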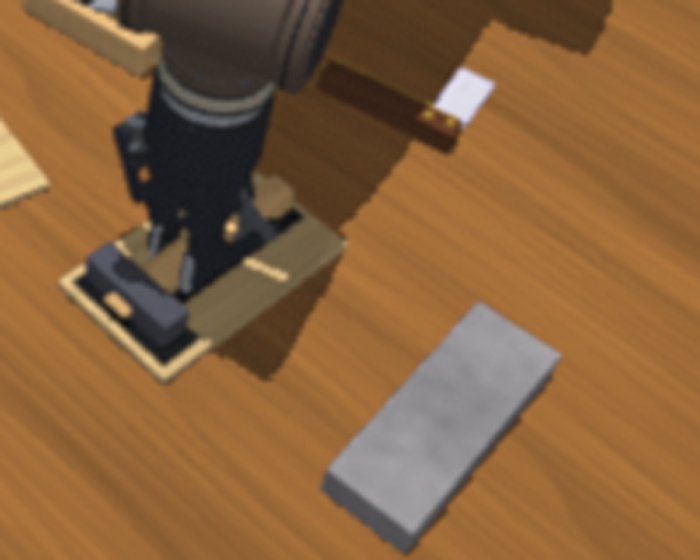

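Call:
arm_command(increments=[[[0, -0.3, 0.1, 0], [0.1, 0, 0, 0], [0, 0, 0, 0], [0, 0, 0, 0]]])

```text
time: 14.72
eef_pos: [0.599, 0.3105, 0.0143]
tcp_rot: [-0.707, 0.017, 0.707, 0.017]
contact_force: [-0.6, 0.4, -2.6]
opening: 0.239
```

```bash
python3 go.py 599 310.5 14 -.048|head -1
```

```text
t 14.72 tcp mm [599.  310.5  14.3] x [-0. -0. -1.] q [ 0.33  0.52  1.69 -0.    0.93  1.95] F [-0.6  0.4 -2.6] open 0.239
```

Call:
arm_command(increments=[[[0.06, 0, 0, 0], [0, 0, 0, 0]]])

```text
time: 14.98
eef_pos: [0.5992, 0.3105, 0.0139]
tcp_rot: [0.707, -0.017, -0.707, -0.017]
contact_force: [0.0, 0.6, -1.9]
opening: 0.241
```

Call:
arm_command(increments=[[[0, 0, 0, 0], [0, 0, 0, 0], [0, 0, 0, 0], [0, 0, 0, 0], [-1, 0, 0, 0], [-2, 0, 0, 0], [-4, 0, 0, 0], [-4, 0, 0, 0], [-4, 0, 0, 0], [0, 4.5, 0, 0], [0, 4.5, 0, 0], [0, 4.5, 0, 0], [0, 4.5, 0, 0], [0, 4.5, 0, 0], [0, 4.5, 0, 0], [0, 4.5, 0, 0], [0, 4.5, 0, 0]]], grip=8.5)

```text
time: 17.1
eef_pos: [0.5817, -0.0506, 0.1659]
tcp_rot: [0.708, -0.018, -0.706, -0.017]
contact_force: [0.6, 0.2, 0.6]
opening: 1.0
```

```bash
python3 go.py 438 -97 150 1.525; python3 shot.py h3
cat > chk.py <<'E'
import sys
from tools import *
n=sys.argv[1]; imgs={c:cv2.imread(f'pics/{sys.argv[2]}_{c}.png') for c in ('top','scene')}
MK=dict(hammer=[.641,.3085,-.048],chisel=[.6915,-.0887,-.113],square=[.6846,.072,-.226],plane=[.59,-.3112,.087])
S=6
OFF=dict(hammer=-.042,chisel=-.0625,square=-.044,plane=0)
m=MK[n]; g=[m[0]+OFF[n]*np.cos(m[2]),m[1]+OFF[n]*np.sin(m[2]),m[2]]
print('goal',np.round(g,4))
tiles=[]
for c in imgs:
    o=cv2.resize(imgs[c],None,fx=S,fy=S,interpolation=cv2.INTER_CUBIC)
    for h in hulls(c,g,TOOL[n],.009): cv2.polylines(o,[np.round((h+.5)*S-.5).astype(np.int32)],True,(0,0,255),1)
    r,cc=proj(c,[g[0],g[1],.02]); w=36 if c=='top' else 52
    t=o[int((r-w)*S):int((r+w)*S),int((cc-w)*S):int((cc+w)*S)]; tiles.append(cv2.resize(t,(395,395),interpolation=cv2.INTER_AREA))
cv2.imwrite(f'pics/{sys.argv[2]}_chk.png',np.hstack(tiles))
E
python3 chk.py hammer h3
```

```text
t 17.1 tcp mm [581.7 -50.6 165.9] x [ 0.003 -0.001 -1.   ] q [-0.26  0.15  1.86  0.    1.13  1.36] F [0.6 0.2 0.6] open 1.0
yawY -1.62
turn 1.568 | shift cm before turn [ 1.55  5.34 14.13] after turn [ 1.55 14.14 -5.29] q1 goal~ -0.22 q6+/- 2.97 -0.25
turn -1.574 | shift cm before turn [ 1.55  5.34 14.13] after turn [  1.55 -14.14   5.29] q1 goal~ -0.22 q6+/- -0.17 2.89
goal [ 0.599   0.3105 -0.048 ]
```

View pics/h3_chk.png

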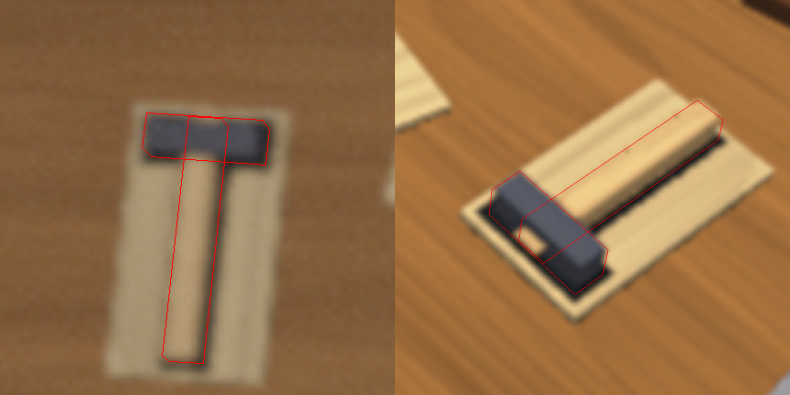

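The check picture shows the hammer inside its T outline: it matches the red goal model within about 2 mm, and black shows around it. Next is the chisel.

Call:
arm_command(increments=[[[0, 0, 0, -0.14], [0, 0, 0, -0.14], [0, 0, 0, -0.14], [0, 0, 0, -0.14], [0, 0, 0, -0.14], [0, 0, 0, -0.14], [0, 0, 0, -0.14], [0, 0, 0, -0.14], [0, 0, 0, -0.14], [0, 0, 0, -0.14], [0, 0, 0, -0.14], [0, 0, 0, -0.034], [0, -3.5, 1.3, 0], [0, -3.5, 1.3, 0], [0, -3.5, 1.3, 0], [0, -3.6, 1.4, 0], [4, 0, 0, 0], [4, 0, 0, 0], [0, 0, 0, 0], [0, 0, 0, 0]]])

```text
time: 19.7
eef_pos: [0.4392, -0.0958, 0.0854]
tcp_rot: [0.512, 0.488, -0.511, 0.489]
contact_force: [0.1, -0.5, -0.5]
opening: 0.997
```

```bash
python3 go.py 438 -97 4 1.525
```

```text
t 19.7 tcp mm [439.2 -95.8  85.4] x [ 0.002 -0.001 -1.   ] q [-0.44 -0.04  2.23  0.    0.95 -0.39] F [ 0.1 -0.5 -0.5] open 0.997
yawY -0.046
turn 3.141 | shift cm before turn [ 8.14 -0.13  0.12] after turn [ 8.14  0.13 -0.12] q1 goal~ -0.22 q6+/- 2.97 -3.76
turn -0.0 | shift cm before turn [ 8.14 -0.13  0.12] after turn [ 8.14 -0.13  0.12] q1 goal~ -0.22 q6+/- -0.17 -0.62
```

Call:
arm_command(increments=[[[3, -0.1, 0.1, 0], [2.5, 0, 0, 0], [1.3, 0, 0, 0], [0.8, 0, 0, 0], [0.5, 0, 0, 0], [0, 0, 0, 0], [0, 0, 0, 0]]])

```text
time: 20.58
eef_pos: [0.4375, -0.0967, 0.0032]
tcp_rot: [0.511, 0.488, -0.511, 0.489]
contact_force: [0.8, 0.7, 1.3]
opening: 0.992
```

Call:
arm_command(increments=[[[0, 0, 0, 0], [0, 0, 0, 0], [0, 0, 0, 0], [0, 0, 0, 0], [0, 0, 0, 0], [0, 0, 0, 0]]], grip=0, grip_force=60)

```text
time: 21.32
eef_pos: [0.4375, -0.0967, 0.0031]
tcp_rot: [0.512, 0.488, -0.511, 0.489]
contact_force: [0.5, 0.2, 4.0]
opening: 0.315
```

Call:
arm_command(increments=[[[-1, 0, 0, 0], [-2, 0, 0, 0], [-3, 0, 0, 0], [-3, 0, 0, 0], [-3, 0, 0, 0], [0, 0, 0, 0.138], [0, 0, 0, 0.14], [0, 0, 0, 0.14], [0, 0, 0, 0.14], [0, 0, 0, 0.14], [0, 0, 0, 0.14], [0, 0, 0, 0.14], [0, 0, 0, 0.14], [0, 0, 0, 0.14], [0, 0, 0, 0.14], [0, 0, 0, 0.14], [0, 0, 0, 0.1], [0, 0, 0, 0]]])

```text
time: 23.58
eef_pos: [0.4364, -0.0961, 0.1224]
tcp_rot: [-0.706, 0.039, 0.706, 0.04]
contact_force: [-0.1, -0.8, -1.5]
opening: 0.313
```

```bash
python3 go.py 629.4 -81.7 12.6 -.113
```

```text
t 23.57 tcp mm [436.4 -96.1 122.4] x [-0.001  0.001 -1.   ] q [-0.44 -0.11  2.21 -0.    1.04  1.24] F [-0.1 -0.8 -1.5] open 0.313
yawY -1.683
turn -3.141 | shift cm before turn [ 10.95  -3.59 -19.04] after turn [10.95  3.61 19.03] q1 goal~ -0.13 q6+/- -1.59 4.06
turn 0.001 | shift cm before turn [ 10.95  -3.59 -19.04] after turn [ 10.95  -3.61 -19.03] q1 goal~ -0.13 q6+/- 1.55 0.92
```

Call:
arm_command(increments=[[[0, -0.7, -3.8, 0], [0, -0.7, -3.8, 0], [0, -0.7, -3.8, 0], [0, -0.7, -3.8, 0], [0, -0.8, -3.8, 0], [3, 0, 0, 0], [3, 0, 0, 0], [2, 0, 0, 0], [1, 0, 0, 0], [0, 0, 0, 0], [0, 0, 0, 0]]])

```text
time: 24.95
eef_pos: [0.6308, -0.0825, 0.0341]
tcp_rot: [0.707, -0.04, -0.705, -0.04]
contact_force: [0.2, -0.1, -1.6]
opening: 0.314
```

```bash
python3 go.py 629.4 -81.7 12.6 -.113
```

```text
t 24.95 tcp mm [630.8 -82.5  34.1] x [ 0.002 -0.001 -1.   ] q [-0.29  0.42  1.79 -0.    0.92  1.39] F [ 0.2 -0.1 -1.6] open 0.314
yawY -1.684
turn 3.142 | shift cm before turn [ 2.15 -0.06  0.16] after turn [ 2.15  0.06 -0.16] q1 goal~ -0.13 q6+/- 4.7 -1.91
turn -0.0 | shift cm before turn [ 2.15 -0.06  0.16] after turn [ 2.15 -0.06  0.16] q1 goal~ -0.13 q6+/- 1.55 1.23
```

Call:
arm_command(increments=[[[0.9, -0.05, 0.1, 0], [0.6, 0, 0, 0], [0.4, 0, 0, 0], [0.2, 0, 0, 0], [0, 0, 0, 0], [0, 0, 0, 0]]])

```text
time: 25.7
eef_pos: [0.629, -0.0815, 0.0122]
tcp_rot: [0.706, -0.04, -0.706, -0.04]
contact_force: [-2.1, 0.6, 3.0]
opening: 0.31
```

```bash
python3 go.py 629.4 -81.7 12 -.113
```

```text
t 25.7 tcp mm [629.  -81.5  12.2] x [ 0. -0. -1.] q [-0.29  0.46  1.8  -0.    0.89  1.4 ] F [-2.1  0.6  3. ] open 0.31
yawY -1.684
turn 3.141 | shift cm before turn [ 0.02  0.01 -0.04] after turn [ 0.02 -0.01  0.04] q1 goal~ -0.13 q6+/- 4.7 -1.91
turn -0.0 | shift cm before turn [ 0.02  0.01 -0.04] after turn [ 0.02  0.01 -0.04] q1 goal~ -0.13 q6+/- 1.55 1.24
```

Call:
arm_command(increments=[[[0, 0, 0, 0], [0, 0, 0, 0], [0, 0, 0, 0], [0, 0, 0, 0], [-1, 0, 0, 0], [-2, 0, 0, 0], [-4, 0, 0, 0], [-4, 0, 0, 0], [-3, -4, 0, 0], [0, -4, 0, 0], [0, -4, 0, 0], [0, -4, 0, 0], [0, -4, 0, 0], [0, -4, 0, 0], [0, -4, 0, 0], [0, 0, 0, 0]]], grip=8.5)

```text
time: 27.7
eef_pos: [0.6608, 0.1995, 0.1537]
tcp_rot: [0.707, -0.038, -0.705, -0.039]
contact_force: [0.0, -0.6, 0.8]
opening: 0.993
```

```bash
python3 go.py 352.5 300.5 80 1.783; python3 shot.py c3; python3 chk.py chisel c3
```

```text
t 27.7 tcp mm [660.8 199.5 153.7] x [ 0.002  0.001 -1.   ] q [0.15 0.38 1.6  0.   1.16 1.83] F [ 0.  -0.6  0.8] open 0.993
yawY -1.68
turn 1.249 | shift cm before turn [ 7.3  -6.67 31.76] after turn [ 7.3  28.03 16.37] q1 goal~ 0.71 q6+/- 3.64 0.02
turn -1.892 | shift cm before turn [ 7.3  -6.67 31.76] after turn [  7.3  -28.03 -16.37] q1 goal~ 0.71 q6+/- 0.49 3.16
goal [ 0.6294 -0.0817 -0.113 ]
```

View pics/c3_chk.png

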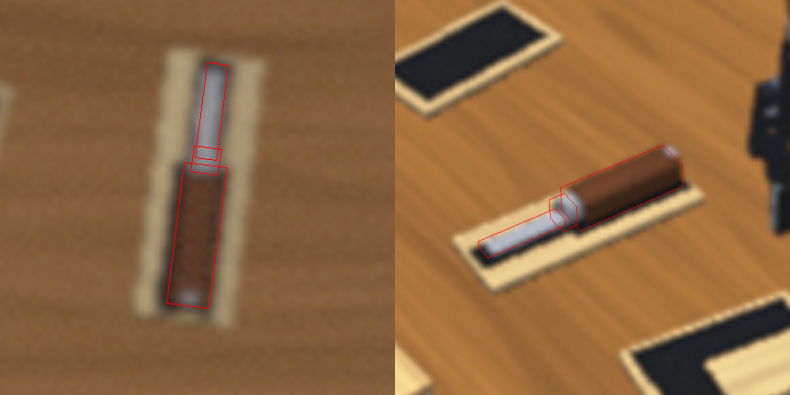

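The chisel lies centred in its outline in both views and matches the goal model. Next is the try square.

Call:
arm_command(increments=[[[0, 0, 0, -0.14], [0, 0, 0, -0.14], [0, 0, 0, -0.14], [0, 0, 0, -0.14], [0, 0, 0, -0.14], [0, 0, 0, -0.14], [0, 0, 0, -0.14], [0, 0, 0, -0.14], [0, 0, 0, -0.14], [0, 0, 0, -0.14], [0, 0, 0, -0.14], [0, 0, 0, -0.14], [0, 0, 0, -0.14], [0, -4, -2.3, -0.072], [0, -4, -2.3, 0], [0, -4, -2.3, 0], [0, -4, -2.3, 0], [0, -4, -2.3, 0], [0, -4, -2.4, 0], [0, -4, -2.4, 0]]])

```text
time: 30.3
eef_pos: [0.3533, 0.3007, 0.1524]
tcp_rot: [0.446, 0.548, -0.446, 0.549]
contact_force: [-0.2, 0.3, 0.7]
opening: 0.991
```

Call:
arm_command(increments=[[[4, 0, 0, 0], [3.3, 0, 0, 0], [0, 0, 0, 0], [0, 0, 0, 0]]])

```text
time: 30.8
eef_pos: [0.3553, 0.3014, 0.0802]
tcp_rot: [0.446, 0.549, -0.445, 0.549]
contact_force: [1.0, -0.3, 0.4]
opening: 0.996
```

```bash
python3 go.py 352.5 300.5 4 1.783
```

```text
t 30.8 tcp mm [355.3 301.4  80.2] x [ 0.002  0.001 -1.   ] q [ 0.49  0.01  2.19 -0.    0.94  0.28] F [ 1.  -0.3  0.4] open 0.996
yawY 0.207
turn 3.136 | shift cm before turn [ 7.62 -0.31  0.03] after turn [ 7.62  0.31 -0.03] q1 goal~ 0.71 q6+/- 3.64 -3.08
turn -0.005 | shift cm before turn [ 7.62 -0.31  0.03] after turn [ 7.62 -0.31  0.03] q1 goal~ 0.71 q6+/- 0.49 0.06
```

Call:
arm_command(increments=[[[3, -0.3, 0, 0], [2.3, 0, 0, 0], [1.2, 0, 0, 0], [0.8, 0, 0, 0], [0.4, 0, 0, 0], [0, 0, 0, 0], [0, 0, 0, 0]]])

```text
time: 31.68
eef_pos: [0.3516, 0.3011, 0.0023]
tcp_rot: [0.446, 0.549, -0.445, 0.549]
contact_force: [-0.8, -0.4, -0.2]
opening: 0.994
```

Call:
arm_command(increments=[[[0, 0, 0, 0], [0, 0, 0, 0], [0, 0, 0, 0], [0, 0, 0, 0], [0, 0, 0, 0], [0, 0, 0, 0]]], grip=0, grip_force=60)

```text
time: 32.42
eef_pos: [0.3516, 0.3011, 0.0021]
tcp_rot: [0.446, 0.549, -0.445, 0.549]
contact_force: [0.5, 1.3, 2.9]
opening: 0.219
```

Call:
arm_command(increments=[[[-0.5, 0, 0, 0], [-1, 0, 0, 0], [-2, 0, 0, 0], [-3, 0, 0, 0], [-3, 0, 0, 0], [-3, 0, 0, 0.129], [0, 0, 0, 0.14], [0, 0, 0, 0.14], [0, 0, 0, 0.14], [0, 0, 0, 0.14], [0, 0, 0, 0.14], [0, 0, 0, 0.14], [0, 0, 0, 0.14], [0, 0, 0, 0.14], [0, 0, 0, 0.14], [0, 0, 0, 0.14], [0, 0, 0, 0.14], [0, 0, 0, 0.14], [0, 0, 0, 0.2], [0, 0, 0, 0]]])

```text
time: 34.92
eef_pos: [0.3508, 0.3007, 0.1269]
tcp_rot: [-0.703, 0.076, 0.703, 0.076]
contact_force: [0.2, 0.7, -1.8]
opening: 0.221
```

```bash
python3 go.py 641.7 81.9 14 -.226; python3 shot.py s1
python3 - <<'E'
import cv2
t=cv2.imread('pics/s1_scene.png');cv2.imwrite('pics/s1z.png',cv2.resize(t[130:370,260:540],None,fx=2.4,fy=2.4,interpolation=cv2.INTER_CUBIC))
E
```

```text
t 34.92 tcp mm [350.8 300.7 126.9] x [-0. -0. -1.] q [ 0.49 -0.08  2.17  0.    1.04  2.27] F [ 0.2  0.7 -1.8] open 0.221
yawY -1.786
turn -3.131 | shift cm before turn [ 11.28  15.15 -33.1 ] after turn [ 11.28 -14.8   33.26] q1 goal~ 0.13 q6+/- -1.22 5.77
turn 0.01 | shift cm before turn [ 11.28  15.15 -33.1 ] after turn [ 11.28  14.8  -33.26] q1 goal~ 0.13 q6+/- 1.92 2.63
```

View pics/s1z.png

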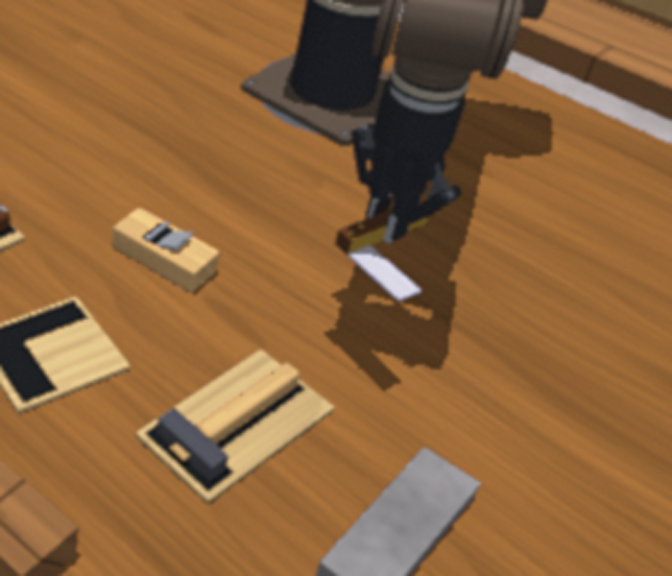

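Call:
arm_command(increments=[[[0, 0, 0, 0.01], [0, 1.8, -4.1, 0], [0, 1.8, -4.1, 0], [0, 1.8, -4.1, 0], [0, 1.8, -4.1, 0], [0, 1.9, -4.2, 0], [0, 1.9, -4.2, 0], [0, 1.9, -4.2, 0], [0, 1.9, -4.2, 0], [3, 0, 0, 0], [3, 0, 0, 0], [2, 0, 0, 0], [1, 0, 0, 0], [0, 0, 0, 0], [0, 0, 0, 0]]])

```text
time: 36.9
eef_pos: [0.6422, 0.0818, 0.0381]
tcp_rot: [0.703, -0.08, -0.702, -0.08]
contact_force: [0.4, 0.7, -0.9]
opening: 0.223
```

```bash
python3 go.py 641.7 81.9 11.8 -.226
```

```text
t 36.9 tcp mm [642.2  81.8  38.1] x [ 0.002 -0.    -1.   ] q [-0.03  0.44  1.76 -0.    0.94  1.77] F [ 0.4  0.7 -0.9] open 0.223
yawY -1.798
turn 3.14 | shift cm before turn [2.63 0.01 0.06] after turn [ 2.63 -0.01 -0.06] q1 goal~ 0.13 q6+/- 5.07 -1.53
turn -0.001 | shift cm before turn [2.63 0.01 0.06] after turn [2.63 0.01 0.06] q1 goal~ 0.13 q6+/- 1.92 1.61
```

Call:
arm_command(increments=[[[1.2, 0, 0, 0], [0.8, 0, 0, 0], [0.4, 0, 0, 0], [0.2, 0, 0, 0], [0, 0, 0, 0], [0, 0, 0, 0]]])

```text
time: 37.65
eef_pos: [0.6414, 0.0817, 0.0111]
tcp_rot: [0.703, -0.08, -0.702, -0.08]
contact_force: [-1.4, -0.2, 1.9]
opening: 0.218
```

```bash
python3 go.py 641.7 81.9 11.5 -.226
```

```text
t 37.65 tcp mm [641.4  81.7  11.1] x [ 0.  0. -1.] q [-0.03  0.48  1.77  0.    0.9   1.77] F [-1.4 -0.2  1.9] open 0.218
yawY -1.798
turn 3.14 | shift cm before turn [-0.04 -0.02 -0.03] after turn [-0.04  0.02  0.03] q1 goal~ 0.13 q6+/- 5.07 -1.53
turn -0.002 | shift cm before turn [-0.04 -0.02 -0.03] after turn [-0.04 -0.02 -0.03] q1 goal~ 0.13 q6+/- 1.92 1.61
```

Call:
arm_command(increments=[[[0, 0, 0, 0], [0, 0, 0, 0], [0, 0, 0, 0], [0, 0, 0, 0], [-1, 0, 0, 0], [-2, 0, 0, 0], [-4, 0, 0, 0], [-4, 0, 0, 0], [-3, 4, 0, 0], [0, 4, 0, 0], [0, 4, 0, 0], [0, 4, 0, 0], [0, 4, 0, 0], [0, 4, 0, 0], [0, 0, 0, 0]]], grip=8.5)

```text
time: 39.52
eef_pos: [0.587, -0.1547, 0.1528]
tcp_rot: [0.703, -0.082, -0.701, -0.081]
contact_force: [-0.1, -0.0, 0.1]
opening: 0.995
```

```bash
python3 go.py 449.5 92 80 1.685; python3 shot.py s3; python3 chk.py square s3
```

```text
t 39.52 tcp mm [ 587.  -154.7  152.8] x [ 0.002 -0.001 -1.   ] q [-0.42  0.21  1.82 -0.    1.11  1.38] F [-0.1 -0.   0.1] open 0.995
yawY -1.802
turn 1.225 | shift cm before turn [  7.21 -20.86  19.07] after turn [ 7.21 10.87 26.09] q1 goal~ 0.2 q6+/- 3.23 -0.47
turn -1.916 | shift cm before turn [  7.21 -20.86  19.07] after turn [  7.21 -10.87 -26.09] q1 goal~ 0.2 q6+/- 0.09 2.67
goal [ 0.6417  0.0819 -0.226 ]
```

View pics/s3_chk.png

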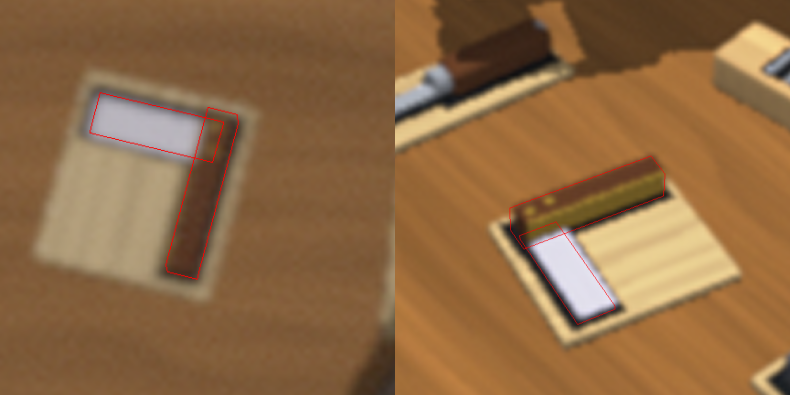

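The try square lies inside its L outline in both views, within about 2 mm of the goal. Next is the plane.

Call:
arm_command(increments=[[[0, 0, 0, -0.14], [0, 0, 0, -0.14], [0, 0, 0, -0.14], [0, 0, 0, -0.14], [0, 0, 0, -0.14], [0, 0, 0, -0.14], [0, 0, 0, -0.14], [0, 0, 0, -0.14], [0, 0, 0, -0.14], [0, 0, 0, -0.14], [0, 0, 0, -0.14], [0, 0, 0, -0.14], [0, 0, 0, -0.14], [0, -1.5, -3.7, -0.096], [0, -1.5, -3.7, 0], [0, -1.5, -3.7, 0], [0, -1.6, -3.7, 0], [0, -1.6, -3.7, 0], [0, -1.6, -3.8, 0], [0, -1.6, -3.8, 0]]])

```text
time: 42.12
eef_pos: [0.4507, 0.0983, 0.1514]
tcp_rot: [0.47, 0.529, -0.469, 0.529]
contact_force: [0.6, 0.1, 0.0]
opening: 0.995
```

Call:
arm_command(increments=[[[3, 0, 0, 0], [2, 0, 0, 0], [0, 0, 0, 0], [0, 0, 0, 0]]])

```text
time: 42.62
eef_pos: [0.4522, 0.0966, 0.1018]
tcp_rot: [0.47, 0.528, -0.469, 0.529]
contact_force: [0.7, 0.3, 0.9]
opening: 0.994
```

```bash
python3 go.py 449.5 92 6 1.685; python3 shot.py p1
python3 - <<'E'
import cv2
t=cv2.imread('pics/p1_scene.png');cv2.imwrite('pics/p1z.png',cv2.resize(t[160:320,240:440],None,fx=3.5,fy=3.5,interpolation=cv2.INTER_CUBIC))
E
```

```text
t 42.62 tcp mm [452.2  96.6 101.8] x [ 0.002  0.    -1.   ] q [-0.01 -0.04  2.19  0.    0.99 -0.13] F [0.7 0.3 0.9] open 0.994
yawY 0.118
turn -3.137 | shift cm before turn [ 9.58 -0.34  0.42] after turn [ 9.58  0.34 -0.42] q1 goal~ 0.2 q6+/- -3.05 2.8
turn 0.004 | shift cm before turn [ 9.58 -0.34  0.42] after turn [ 9.58 -0.34  0.42] q1 goal~ 0.2 q6+/- 0.09 -0.34
```

View pics/p1z.png

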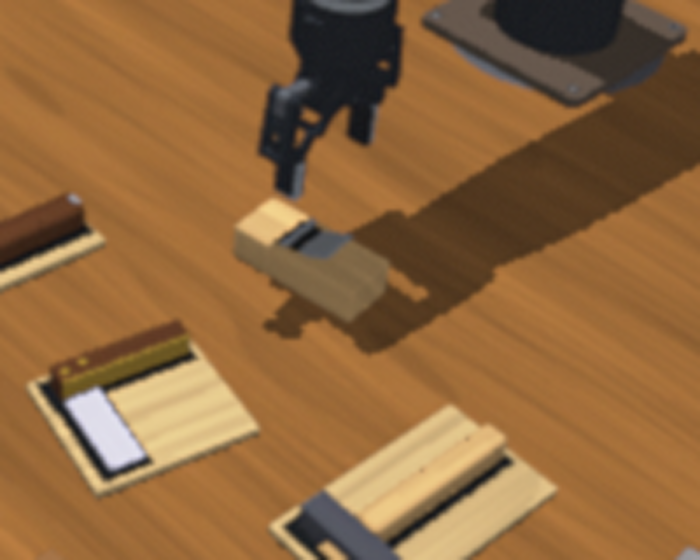

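Call:
arm_command(increments=[[[0, -0.3, 0.4, 0], [0, 0, 0, 0], [3, 0, 0, 0], [3, 0, 0, 0], [1.8, 0, 0, 0], [1.1, 0, 0, 0], [0.7, 0, 0, 0], [0, 0, 0, 0], [0, 0, 0, 0]]])

```text
time: 43.85
eef_pos: [0.4498, 0.0917, 0.0054]
tcp_rot: [0.47, 0.528, -0.469, 0.529]
contact_force: [-0.2, 0.3, 0.4]
opening: 0.991
```

Call:
arm_command(increments=[[[0, 0, 0, 0], [0, 0, 0, 0], [0, 0, 0, 0], [0, 0, 0, 0], [0, 0, 0, 0], [0, 0, 0, 0]]], grip=0, grip_force=60)

```text
time: 44.6
eef_pos: [0.4499, 0.0917, 0.0055]
tcp_rot: [0.47, 0.528, -0.469, 0.529]
contact_force: [-0.4, 0.1, 5.8]
opening: 0.601
```

Call:
arm_command(increments=[[[-0.5, 0, 0, 0], [-1, 0, 0, 0], [-2, 0, 0, 0], [-3, 0, 0, 0], [-3, 0, 0, 0], [-3, 0, 0, 0], [0, 0, 0, 0.14], [0, 0, 0, 0.14], [0, 0, 0, 0.14], [0, 0, 0, 0.14], [0, 0, 0, 0.14], [0, 0, 0, 0.14], [0, 0, 0, 0.14], [0, 0, 0, 0.14], [0, 0, 0, 0.14], [0, 0, 0, 0.14], [0, 0, 0, 0.14], [0, 0, 0, 0.06], [0, 0, 0, 0]]])

```text
time: 46.98
eef_pos: [0.4485, 0.0917, 0.1296]
tcp_rot: [-0.706, -0.031, 0.707, -0.031]
contact_force: [-0.4, 0.0, -2.7]
opening: 0.604
```

```bash
python3 go.py 590 -311.2 15 .087
```

```text
t 46.98 tcp mm [448.5  91.7 129.6] x [-0.001  0.    -1.   ] q [-0.02 -0.09  2.18 -0.    1.05  1.46] F [-0.4  0.  -2.7] open 0.604
yawY -1.482
turn -3.14 | shift cm before turn [ 11.45  41.39 -10.52] after turn [ 11.45 -41.37  10.6 ] q1 goal~ -0.49 q6+/- -2.14 5.07
turn 0.002 | shift cm before turn [ 11.45  41.39 -10.52] after turn [ 11.45  41.37 -10.6 ] q1 goal~ -0.49 q6+/- 1.0 1.92
```

Call:
arm_command(increments=[[[0, 4.1, -1.1, 0], [0, 4.1, -1.1, 0], [0, 4.1, -1.1, 0], [0, 4.1, -1.1, 0], [0, 4.1, -1.1, 0], [0, 4.1, -1, 0], [0, 4.2, -1, 0], [0, 4.2, -1, 0], [0, 4.2, -1, 0], [0, 4.2, -1, 0], [3, 0, 0, 0], [3, 0, 0, 0], [2, 0, 0, 0], [1, 0, 0, 0], [0, 0, 0, 0], [0, 0, 0, 0]]])

```text
time: 48.98
eef_pos: [0.5911, -0.312, 0.0413]
tcp_rot: [0.707, 0.031, -0.706, 0.032]
contact_force: [0.5, -0.6, -1.8]
opening: 0.598
```

```bash
python3 go.py 590 -311.2 14.8 .087|tail -1
```

```text
turn 0.002 | shift cm before turn [ 2.65 -0.09  0.11] after turn [ 2.65 -0.09  0.11] q1 goal~ -0.49 q6+/- 1.0 0.69
```

Call:
arm_command(increments=[[[1.2, -0.1, 0.1, 0], [0.8, 0, 0, 0], [0.4, 0, 0, 0], [0.2, 0, 0, 0], [0, 0, 0, 0], [0, 0, 0, 0]]])

```text
time: 49.72
eef_pos: [0.5893, -0.3107, 0.0146]
tcp_rot: [0.707, 0.031, -0.706, 0.031]
contact_force: [-2.3, 1.9, 2.5]
opening: 0.595
```

```bash
python3 go.py 590 -311.2 14.5 .087
```

```text
t 49.73 tcp mm [ 589.3 -310.7   14.6] x [ 0. -0. -1.] q [-0.64  0.51  1.71 -0.    0.92  0.85] F [-2.3  1.9  2.5] open 0.595
yawY -1.482
turn -3.14 | shift cm before turn [ 0.01  0.06 -0.06] after turn [ 0.01 -0.06  0.06] q1 goal~ -0.49 q6+/- -2.14 3.83
turn 0.001 | shift cm before turn [ 0.01  0.06 -0.06] after turn [ 0.01  0.06 -0.06] q1 goal~ -0.49 q6+/- 1.0 0.69
```

Contact is made, so I release the plane, lift straight up and swing clear.

Call:
arm_command(increments=[[[0, 0, 0, 0], [0, 0, 0, 0], [0, 0, 0, 0], [0, 0, 0, 0], [-1, 0, 0, 0], [-2, 0, 0, 0], [-4, 0, 0, 0], [-4, 0, 0, 0], [-4, 0, 0, 0], [-4, 0, 0, 0], [0, 0, 3, 0], [0, -3, 3, 0], [0, -3, 3, 0], [0, -3, 3, 0], [0, 0, 0, 0]]], grip=8.5)

```text
time: 51.6
eef_pos: [0.4601, -0.2298, 0.2048]
tcp_rot: [0.707, 0.031, -0.706, 0.032]
contact_force: [-0.1, -0.3, 0.0]
opening: 1.0
```

```bash
python3 go.py; python3 shot.py f; for n in hammer chisel square plane; do python3 chk.py $n f >/dev/null; mv pics/f_chk.png pics/f_$n.png; done
python3 - <<'E'
import cv2,numpy as np
a=[cv2.imread(f'pics/f_{n}.png') for n in('hammer','chisel','square','plane')]
h=np.vstack([np.hstack(a[:2]),np.hstack(a[2:])]); cv2.imwrite('pics/f_all.png',cv2.resize(h,(800,400),interpolation=cv2.INTER_AREA))
E
```

```text
t 51.6 tcp mm [ 460.1 -229.8  204.8] x [ 0.001 -0.001 -1.   ] q [-0.66 -0.05  1.99  0.    1.2   0.82] F [-0.1 -0.3  0. ] open 1.0
yawY -1.482
```

View pics/f_plane.png

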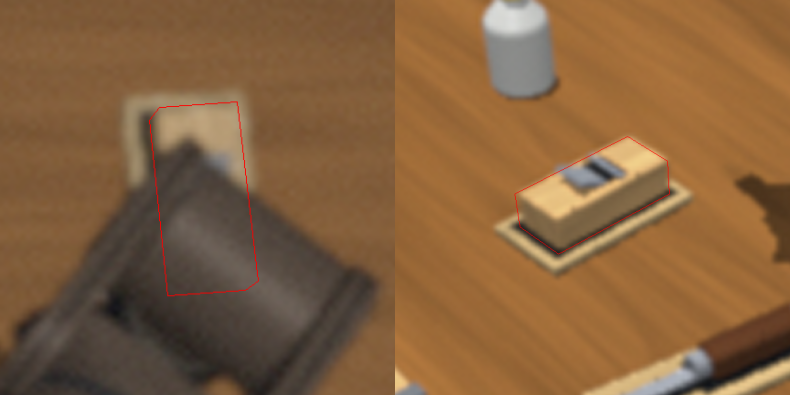

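View pics/f_all.png

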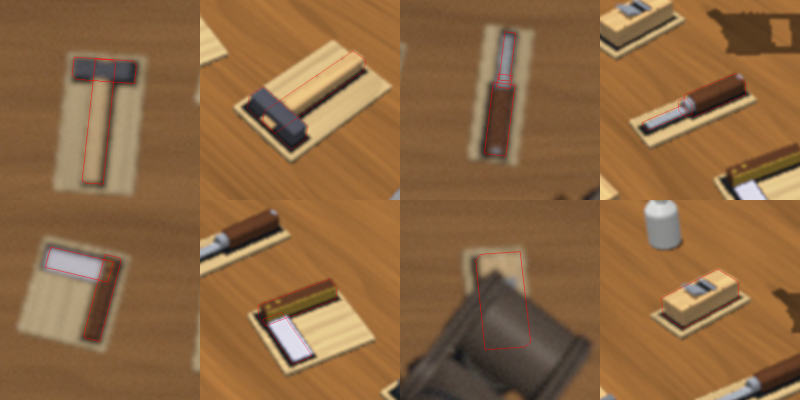

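View pics/f_scene.png

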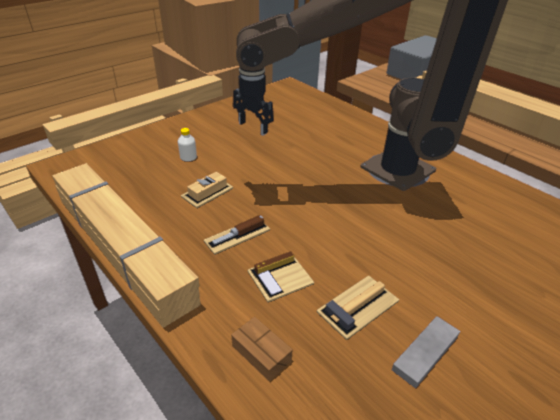

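All four tools appear to be in place. One closer look at the square and hammer against their outlines.

Run:
```python
from fit import *
MK=dict(hammer=[.641,.3085,-.048],square=[.6846,.072,-.226])
im=cv2.imread('pics/f_top.png'); sc=cv2.imread('pics/f_scene.png');S=8;t=[]
for n in MK:
  for c,I in(('top',im),('scene',sc)):
    r,cc=[int(v) for v in proj(c,[MK[n][0]-.035,MK[n][1]+(.03 if n=='square' else 0),.01])]; w=30 if c=='top' else 44
    t.append(cv2.resize(I[r-w:r+w,cc-w:cc+w],(400,300) if 0 else (300,300),interpolation=cv2.INTER_CUBIC))
cv2.imwrite('pics/f_z.png',np.vstack([np.hstack(t[:2]),np.hstack(t[2:])]))
```

```text
(no output)
```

View pics/f_z.png

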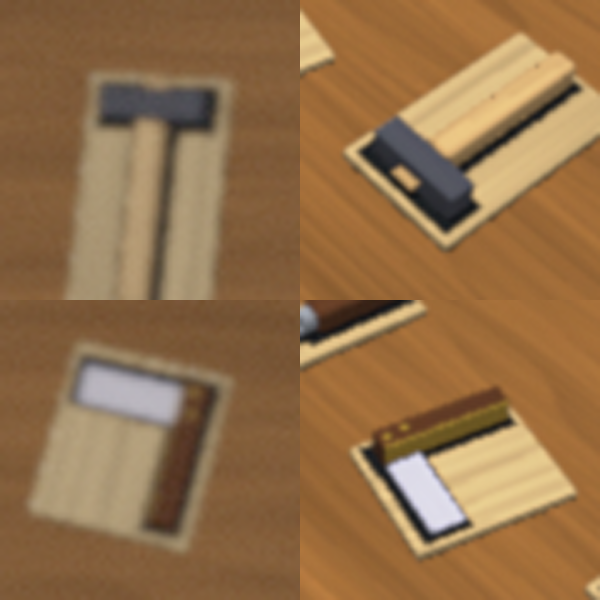

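Both tools sit inside their outlines. The square's blade has black on all its free sides, and the hammer's missing left margin in the top view is parallax. I hand the job in.

```bash
python3 -c "
from plant import ctrl
print(ctrl.sign_off())"
```

```text
the job is handed in; nothing more can be done
None
```

I put the hammer, chisel, try square and plane away on their shadow boards, one at a time in that order, and handed the job in at about 51.7 s of the 109 s allowed.

- **Final pictures:** Each tool lies flat, right side up and the same way round as its outline. Each is within about 2 mm of its goal by eye, against the 6 mm margin. The wrist read about 0 N afterwards, with the gripper open and clear.
- **Plane:** In the last top picture the arm hid most of it, so I judged it mainly from the scene camera, which shows it inside its outline.
- **Square:** It sits about 1–2 mm off centre, still inside its outline.
- **Hammer:** In the top view no black shows along the left side of its handle. I put that down to the viewing angle, because the scene camera agrees with the placing.
- **Camera disagreement:** The two cameras differed by up to about 4 mm on positions, so I worked from values between the two.
- **Bystanders:** The glue bottle and the sharpening stone were not touched and look unmoved.

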